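# Drop the keyed stopper home in its ink well

### The job

One of the two ink wells has its stopper riding high, with its two lugs resting on top of the collar instead of in the slots. Take that stopper by its grip bar and, without lifting it out of the well, turn it while pressing only lightly until it drops fully home, then let go. Leave the other stopper, which is already home, as it is.

Things in the scene. Friction and masses are not known exactly. Their poses are not given: they have to be found in the camera images.
- stopper_1_grip (a point): Centre of the wooden grip bar (56 long in x, 16 thick in y, 40 high) of the stopper riding high; 96 mm above the worktop at first, 80 when home. Below the bar: a black plug, 59 across, 30 high, top 20 mm below this point, with a 100 x 14 x 16 mm lug bar along x level with its top. Loose, about 0.3 kg. A half turn fits alike. Lugs start 34 to 90 degrees off the slots, either way.
- stopper_2_grip (a point): Same point on the other stopper, of the same shape, which is already home in well_2, its plug and lugs flush with the collar (point 80 mm above the worktop). Not to be moved.
- well_1: Well with the high stopper: round aluminium pot fixed to the worktop, 92 mm across, 60 high, foot 112 across; origin under its centre. Bore 64 mm; the collar has two opposite slots, 46 degrees wide and 16 mm deep, on its +x and -x sides. The plug's lower 14 mm is in the bore; lugs within 10 degrees of the slots drop 16 mm under a light push.
- well_2: The other ink well, of the same shape, whose stopper is home. Which of the two wells stands on the left varies.
Not all that is in view belongs to the job. Leave any orange look-alike of the well_1 alone.

How it is judged:
By the outcome, as a careful person would: the job done as asked, in the order asked, and still so for the second after the job is handed in, with the robot touching nothing.
It also fails if it takes over 32 s, if anything falls off the work surface, if the arm or the gripper's body presses on something with over 40 N, if the wrist force passes 120 N, or if a joint passes its speed limit or range.

### The arm

A 6-joint arm with a two-finger parallel gripper is mounted at the origin on a cart in front of the work surface, level with it; the furniture and walls round the work are solid. World frame = base frame: x ahead of the robot, y to its left, z up, the work surface at z = 0. Lengths are in m, angles in rad, forces in N, time in s.
With the tool pointing down it reaches from about 0.25 to 0.775 m from the base axis. Payload 4 kg.
Tool frame: the origin (TCP) lies midway between the tips of the shut fingers; the grasp point (between the pads) lies 19 mm behind it; z points along the fingers, x is the direction in which the jaws open and shut, and the axes are right-handed (so a half turn about z gives the same grasp; the last joint's range is limited). The gripper opens to 94 mm and grips with 3 to 60 N. Pads are 16 mm wide; open, the fingers measure 119 mm over their backs; the gripper's body (75 mm by 177 mm) begins 78 mm behind the grasp point.
Start: joints at [1.163, 0.087, 1.371, -0, 1.684, -0.103], TCP at [0.165, 0.525, 0.175] pointing down, gripper open.
Joint ranges: [-3.1, 3.1], [-0.76, 2.03], [0.27, 2.55], [-1.08, 4.22], [0.17, 2.65], [-2.57, 2.57]. Speed limits (rad/s): [2.79, 2.79, 3.14, 3.14, 3.14, 3.14].

### API

Orientations are given as [roll, pitch, yaw] about the fixed x, y, z axes, in that order (R = Rz(yaw) Ry(pitch) Rx(roll)).
In Python, from bench import robot, eyes, close_job gives the robot as it stands.
- The arm moves only by the shell command python3 -m jog 'ROWS'. ROWS is JSON, a list of rows, each a list of 3 entries, a list of its own where there are three numbers: the turn, a rotation vector about the tool's x, y, z in degrees, then the shift along the tool's x, y, z in mm, then the closure, from -1 (fully open) to 1 (shut). In form: [[[wx, wy, wz], [x, y, z], claw], ...]. A call has 1 to 5 rows; each row is the pose to reach, as a shift and turn from the pose commanded when the call began, along the tool's axes at that moment; what a row does not reach only later rows make up. A row lasts 1/10 s, in which the tool goes at most 50 mm and 8.59 degrees, less where a joint would pass 70% of its speed; a pose out of reach is approached as far as the arm can. A call with a gripper value outside its range is refused whole. The fingers move at their own pace and stop on an object; the grip force is fixed at half the most. Time passes only in rows, so rows that repeat a pose let the fingers close. It gives the time, the measured TCP pose, the force and the opening at its end, in the units of the state.
- robot.get_obs(): the state, without advancing time (a new reading comes with each control period).
- eyes.snapshot(name): name is "scene" or "top" or "wrist"; returns (picture, depth): 480x640x3 uint8, red, green, blue; 480x640 float32, m along the optical axis (not along the pixel's ray), 0 where there is no reading.
- eyes.camera_params(name): a dict with "mtx" (3x3 intrinsics, pixels), "world_to_cam" (4x4, takes a point from world to camera coordinates). Camera axes: x right, y up, looking along -z (the intrinsics and any distortion apply to the point x, -y, -z); pixel columns grow to the right and rows downward; lengths in m; the calibration is good to about 2 mm. The wrist camera is an equidistant fisheye: a pixel r from the principal point sees the ray r / f radians off the axis. A picture is of the moment at which its call begins: read the wrist's pose just before it. camera_params takes no time and is no camera call; for the wrist camera it gives the pose at the moment of the call.
- close_job(): hands the job in, once; it reports no verdict.
The state is a dict: "time": time; "joint_positions": joint angles; "qvel": joint speeds; "joint_torque": joint torques, N m; "tool_pos": TCP position; "ee_rot": TCP orientation; "wrist_force": force on the tool from outside, world axes, zero at the start; "wrist_torque": the same for the moment, N m; "width": finger opening in m.
Only numpy, scipy, OpenCV 4.12 (cv2) and the standard library are available. Lean on these libraries where they do the work, as an engineer would, in place of code of your own. Each camera call takes 0.05 s, during which the arm holds its last target. There are 200 camera calls.

## Working session

There is one attempt and no reset: what is moved stays moved. The work goes in short steps, Python scripts to look and compute and a shell command to move; the robot and the scene stay as the last step left them, time stands still between calls to the robot, and variables do not carry over. Pictures are saved under pics/ and viewed, about 8 in all and at most 12, crops included, and the job is handed in when it is done.

```bash
mkdir -p pics; python3 - <<'E'
from bench import robot, eyes
import cv2,numpy as np
o=robot.get_obs();print({k:np.round(o[k],3) for k in('time','tool_pos','ee_rot','wrist_force','width')})
for n in('scene','top'):
    p,d=eyes.snapshot(n);cv2.imwrite(f'pics/{n}0.png',p[:,:,::-1]);np.save(f'pics/{n}0.npy',d)
    c=eyes.camera_params(n);print(n,np.round(c['mtx'],1).tolist(),np.round(c['world_to_cam'],3).tolist(),c.keys())
E
```

```text
{'time': np.float64(0.0), 'tool_pos': array([0.165, 0.524, 0.174]), 'ee_rot': array([-3.141e+00,  2.000e-03,  1.266e+00]), 'wrist_force': array([ 0.729, -0.105,  0.349]), 'width': np.float64(0.094)}
scene [[555.5, 0.0, 313.5], [0.0, 555.5, 243.8], [0.0, 0.0, 1.0]] [[0.9, -0.435, 0.018, -0.358], [0.175, 0.4, 0.9, -0.231], [-0.398, -0.807, 0.436, -0.877], [0.0, 0.0, 0.0, 1.0]] dict_keys(['mtx', 'world_to_cam'])
top [[624.4, 0.0, 321.7], [0.0, 624.4, 231.8], [0.0, 0.0, 1.0]] [[-0.028, -0.999, 0.027, 0.123], [0.998, -0.027, 0.054, -0.459], [-0.053, 0.029, 0.998, -1.156], [0.0, 0.0, 0.0, 1.0]] dict_keys(['mtx', 'world_to_cam'])
```

View pics/top0.png

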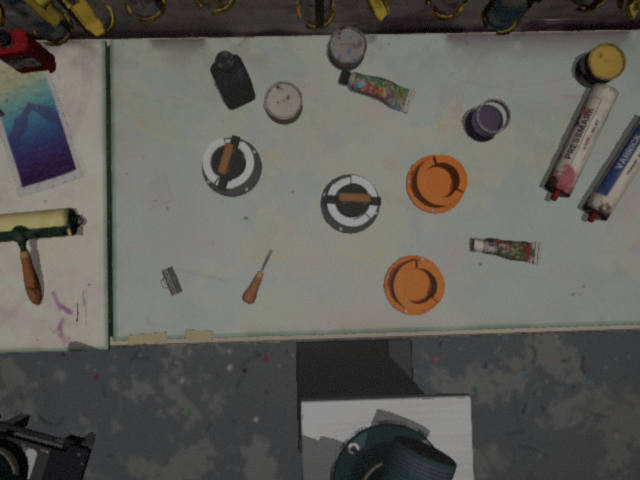

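View pics/scene0.png

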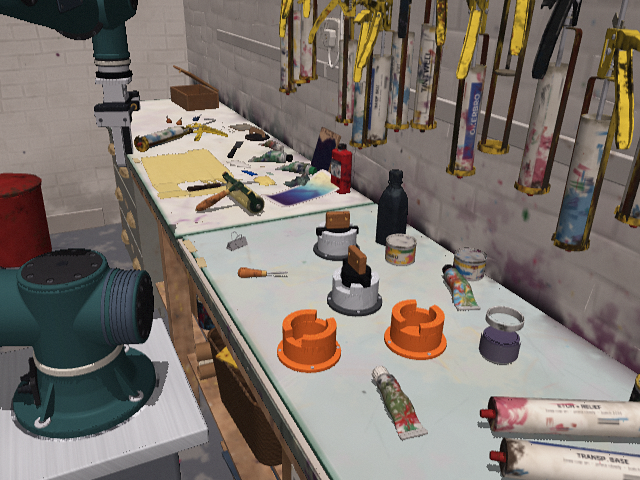

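The top view shows two aluminium wells at about (230,165) and (352,203), and orange look-alikes at (437,183) and (414,285). In the scene view the near one, at (355,280), seems to ride high. Next I measure them.

```bash
cat > h.py <<'E'
import numpy as np
from bench import eyes
def ray_plane(c,uv,z):
    K=np.array(c['mtx']);W=np.array(c['world_to_cam']);R=W[:3,:3];o=-R.T@W[:3,3]
    uv=np.atleast_2d(uv).astype(float)
    d=np.c_[(uv[:,0]-K[0,2])/K[0,0],-(uv[:,1]-K[1,2])/K[1,1],-np.ones(len(uv))]@R
    return o+d*((z-o[2])/d[:,2])[:,None]
def pts(c,dep):
    K=np.array(c['mtx']);W=np.array(c['world_to_cam']);v,u=np.mgrid[:480,:640]
    P=np.stack([(u-K[0,2])/K[0,0]*dep,-(v-K[1,2])/K[1,1]*dep,-dep],-1)
    return (P-W[:3,3])@W[:3,:3]
E
python3 - <<'E'
import cv2,numpy as np
from h import *
c=eyes.camera_params('top');d=np.load('pics/top0.npy');P=pts(c,d);img=cv2.imread('pics/top0.png')
hsv=cv2.cvtColor(img,cv2.COLOR_BGR2HSV)
for n,(u,v) in dict(A=(230,165),B=(352,203)).items():
    s=np.s_[v-38:v+38,u-38:u+38];Q=P[s];h=hsv[s];dd=d[s]
    wood=(h[...,0]<20)&(h[...,1]>90)&(h[...,2]>60)&(Q[...,2]>.06)&(dd>0)
    q=Q[wood];zt=np.median(q[:,2])
    ys,xs=np.nonzero(wood);r=cv2.minAreaRect(np.c_[xs,ys].astype(np.float32))
    box=cv2.boxPoints(r)+[u-38,v-38]
    for z in(zt,.116 if n=='B' else .1):
        w=ray_plane(c,box,z);e=[w[1]-w[0],w[2]-w[1]];e.sort(key=np.linalg.norm)
        print(n,len(q),'ztop',zt.round(4),'ctr',w.mean(0).round(4),[np.linalg.norm(x).round(4) for x in e],'yaw long',np.degrees(np.arctan2(e[1][1],e[1][0])).round(1))
    # collar: pale pixels
    pale=(h[...,1]<60)&(h[...,2]>120)&(abs(Q[...,2]-.06)<.01)
    q=Q[pale];cc=cv2.minEnclosingCircle((q[:,:2]*1000).astype(np.float32));print(' collar n',len(q),'z',np.median(q[:,2]).round(4),cc)
    blk=(h[...,2]<70)&(Q[...,2]>.045);q=Q[blk];print(' black z pct',np.percentile(q[:,2],[10,50,90]).round(4))
sc=cv2.resize(img[120:250,180:400],None,fx=3.6,fy=3.6,interpolation=cv2.INTER_CUBIC);cv2.imwrite('pics/c1.png',sc)
E
```

```text
A 280 ztop 0.099 ctr [0.5889 0.2753 0.099 ] [np.float64(0.0181), np.float64(0.0546)] yaw long -15.7
A 280 ztop 0.099 ctr [0.5888 0.2752 0.1   ] [np.float64(0.0181), np.float64(0.0545)] yaw long -15.7
 collar n 742 z 0.0594 ((590.5643310546875, 277.230224609375), 46.237918853759766)
 black z pct [0.056  0.0599 0.0802]
B 290 ztop 0.1149 ctr [0.5131 0.0559 0.1149] [np.float64(0.0172), np.float64(0.0531)] yaw long -91.5
B 290 ztop 0.1149 ctr [0.513  0.0559 0.116 ] [np.float64(0.0172), np.float64(0.053)] yaw long -91.5
 collar n 596 z 0.0597 ((514.8724975585938, 55.144493103027344), 46.342041015625)
 black z pct [0.0721 0.0754 0.0869]
```

View pics/c1.png

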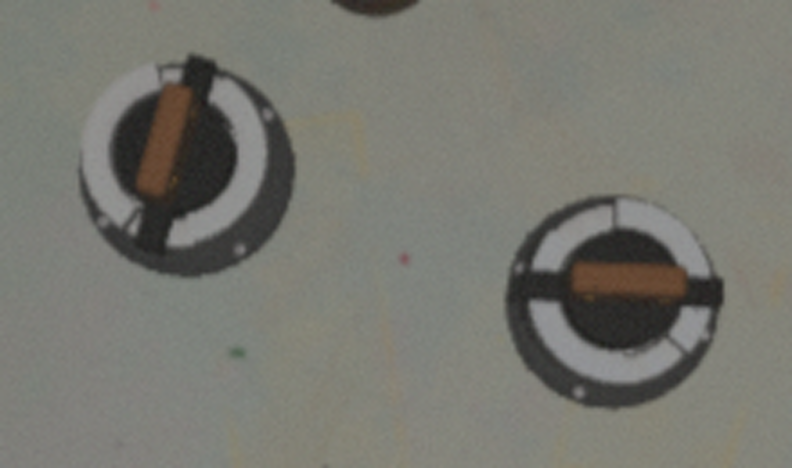

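```bash
python3 - <<'E'
import numpy as np
from h import *
for n in('top','scene'):
    c=eyes.camera_params(n);P=pts(c,np.load(f'pics/{n}0.npy')).reshape(-1,3)
    for name,ctr in dict(A=(.5895,.276),B=(.514,.0555)).items():
        q=P[:,:2]-ctr;r=np.hypot(*q.T);m=(r>.035)&(r<.044)&(P[:,2]>.02)&(P[:,2]<.1)
        a=np.degrees(np.arctan2(q[m,1],q[m,0]));z=P[m,2]*1000
        print(n,name,[(int(b),int(np.median(z[abs(a-b)<5])),int(z[abs(a-b)<5].min())) for b in range(-175,180,10) if (abs(a-b)<5).any()])
E
```

```text
top A [(-175, 43, 40), (-165, 60, 25), (-155, 60, 57), (-145, 59, 20), (-135, 59, 42), (-125, 59, 54), (-115, 59, 55), (-105, 59, 56), (-95, 59, 55), (-85, 60, 56), (-75, 58, 55), (-65, 58, 54), (-55, 59, 54), (-45, 59, 55), (-35, 59, 57), (-25, 56, 40), (-15, 59, 55), (-5, 58, 41), (5, 43, 41), (15, 59, 37), (25, 59, 56), (35, 60, 57), (45, 59, 54), (55, 58, 55), (65, 58, 55), (75, 58, 52), (85, 59, 57), (95, 58, 55), (105, 59, 56), (115, 60, 56), (125, 59, 57), (135, 59, 55), (145, 49, 42), (155, 59, 56), (165, 59, 53), (175, 46, 38)]
top B [(-175, 44, 41), (-165, 43, 39), (-155, 43, 41), (-145, 42, 39), (-135, 45, 40), (-125, 59, 54), (-115, 59, 55), (-105, 60, 54), (-95, 76, 73), (-85, 75, 63), (-75, 59, 56), (-65, 59, 54), (-55, 59, 57), (-45, 58, 55), (-35, 60, 55), (-25, 59, 56), (-15, 59, 55), (-5, 58, 55), (5, 45, 39), (15, 42, 39), (25, 43, 39), (35, 43, 37), (45, 59, 44), (55, 60, 56), (65, 60, 55), (75, 74, 60), (85, 74, 71), (95, 61, 57), (105, 59, 57), (115, 59, 56), (125, 58, 56), (135, 60, 56), (145, 60, 55), (155, 59, 55), (165, 60, 52), (175, 59, 57)]
scene A [(-175
[... 152 characters left out ...]
 (-75, 54, 27), (-65, 47, 32), (-55, 62, 33), (-45, 62, 62), (-35, 61, 61), (-25, 62, 59), (-15, 62, 61), (-5, 61, 61), (15, 60, 59), (105, 61, 61), (115, 63, 61), (125, 62, 61), (135, 60, 59), (145, 63, 60), (155, 62, 58), (165, 50, 21), (175, 46, 21)]
scene B [(-175, 39, 21), (-165, 36, 21), (-155, 36, 21), (-145, 33, 20), (-135, 37, 21), (-125, 42, 20), (-115, 43, 20), (-105, 47, 20), (-95, 46, 20), (-85, 43, 22), (-75, 37, 20), (-65, 41, 23), (-55, 62, 32), (-45, 61, 60), (-35, 61, 60), (-25, 62, 60), (-15, 61, 61), (-5, 62, 58), (5, 60, 60), (85, 77, 74), (95, 74, 22), (105, 62, 21), (115, 60, 60), (125, 61, 60), (135, 62, 62), (145, 62, 60), (155, 62, 61), (165, 49, 21), (175, 51, 21)]
```

Well B (y≈0.056) has the high stopper: bar top at 0.115, lugs at 76 mm, resting at yaw 88.5°. Its slots are centred near yaw 22°, so the turn is about −66° (tool z +66). Next I move above it.

```bash
python3 -m jog '[[[0,0,37],[-172,237,0],-1],[[0,0,74],[-343,473,0],-1],[[0,0,74],[-343,473,0],-1],[[0,0,74],[-343,473,0],-1],[[0,0,74],[-343,473,0],-1]]'
cat > st.py <<'E'
import numpy as np,sys
from bench import robot
from scipy.spatial.transform import Rotation as R
o=robot.get_obs();r=R.from_euler('xyz',o['ee_rot'])
print('t',round(float(o['time']),2),'p',np.round(o['tool_pos'],4),'rpy',np.degrees(o['ee_rot']).round(2),'F',np.round(o['wrist_force'],1),'T',np.round(o['wrist_torque'],2),'w',round(float(o['width']),4),'q',np.round(o['joint_positions'],2))
if len(sys.argv)>1:
    x,y,z,yaw=map(float,sys.argv[1:]);g=R.from_euler('xyz',[180,0,yaw],degrees=True)
    print('turn',np.degrees((r.inv()*g).as_rotvec()).round(2),'shift mm',(r.inv().apply(np.array([x,y,z])-o['tool_pos'])*1000).round(1))
E
python3 st.py .5138 .0555 .175 -1.5
```

```text
time: 0.6
tool_pos: [0.3145, 0.3221, 0.1745]
ee_rot: [3.141, 0.0, 0.511]
wrist_force: [1.2, 0.5, 0.3]
width: 0.094
t 0.6 p [0.3145 0.3221 0.1745] rpy [1.7999e+02 2.0000e-02 2.9250e+01] F [1.2 0.5 0.3] T [-0.    0.01 -0.03] w 0.094 q [ 0.67 -0.14  1.59 -0.    1.69  0.16]
turn [1.000e-02 2.000e-02 3.075e+01] shift mm [ 43.6 330.   -0.4]
```

```bash
python3 -m jog '[[[0,0,31],[44,330,0],-1],[[0,0,31],[44,330,0],-1],[[0,0,31],[44,330,0],-1],[[0,0,31],[44,330,0],-1],[[0,0,31],[44,330,0],-1]]' >/dev/null
python3 st.py .5138 .0555 .175 -1.5
```

```text
t 1.1 p [0.4657 0.1228 0.1746] rpy [-1.7999e+02  2.0000e-02 -1.5400e+00] F [0.3 0.2 0.7] T [-0.04  0.05 -0.  ] w 0.094 q [ 0.14 -0.07  1.53  0.    1.68  0.17]
turn [-0.01  0.02 -0.04] shift mm [49.9 65.9 -0.4]
```

```bash
python3 -m jog '[[[0,0,0],[50,66,0],-1],[[0,0,0],[50,66,0],-1],[[0,0,0],[50,66,0],-1],[[0,0,0],[50,66,0],-1]]' >/dev/null
python3 st.py .5138 .0555 .084 -1.5
python3 - <<'E'
from bench import eyes
import cv2,numpy as np
p,d=eyes.snapshot('wrist');cv2.imwrite('pics/w1.png',p[:,:,::-1])
p,d=eyes.snapshot('top');cv2.imwrite('pics/t1.png',p[:,:,::-1])
E
```

```text
t 1.5 p [0.5131 0.0571 0.1741] rpy [-1.7996e+02  1.2000e-01 -1.5200e+00] F [-0.2 -0.2  0.1] T [-0.06  0.07 -0.01] w 0.0942 q [0.   0.01 1.45 0.   1.68 0.03]
turn [-0.04  0.12 -0.02] shift mm [ 1.   1.7 90.1]
```

View pics/w1.png

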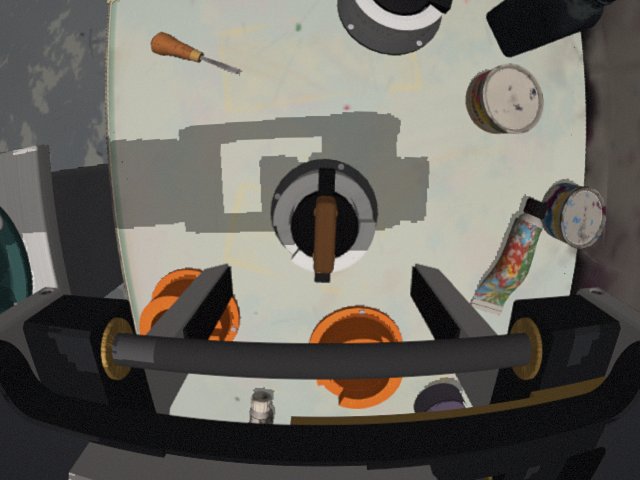

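The wrist view shows the bar at (325,240), centred between the fingers (231 and 411) and square to them. Next I descend and close.

```bash
python3 -m jog '[[[0,0,0],[0,0,30],-1],[[0,0,0],[0,0,60],-1],[[0,0,0],[0,0,80],-1],[[0,0,0],[0,0,90],-1],[[0,0,0],[0,0,90],-1]]' >/dev/null
python3 st.py .5138 .0555 .084 -1.5
python3 -m jog '[[[0,0,0],[0,0,0],1],[[0,0,0],[0,0,0],1],[[0,0,0],[0,0,0],1],[[0,0,0],[0,0,0],1],[[0,0,0],[0,0,0],1]]' >/dev/null
python3 st.py;python3 -m jog '[[[0,0,0],[0,0,0],1],[[0,0,0],[0,0,0],1],[[0,0,0],[0,0,0],1],[[0,0,0],[0,0,0],1],[[0,0,0],[0,0,0],1]]' >/dev/null
python3 st.py
```

```text
t 2.1 p [0.5118 0.0585 0.0837] rpy [-1.7999e+02  1.7000e-01 -1.3300e+00] F [ 0.5  0.6 -0.6] T [-0.06  0.02  0.05] w 0.0941 q [0.   0.05 1.59 0.   1.5  0.03]
turn [-0.01  0.17  0.17] shift mm [ 2.   3.  -0.3]
t 2.6 p [0.5137 0.0574 0.0854] rpy [-1.80e+02 -5.00e-02 -1.44e+00] F [-0.1 -0.2 -0.9] T [-0.05  0.08  0.03] w 0.0578 q [0.   0.05 1.59 0.   1.5  0.03]
t 3.1 p [0.5135 0.0575 0.085 ] rpy [-1.7999e+02 -1.0000e-02 -1.4400e+00] F [0.7 0.3 0.3] T [-0.05 -0.05 -0.01] w 0.0178 q [0.   0.05 1.59 0.   1.5  0.03]
```

```bash
python3 -m jog '[[[0,0,0],[0,0,0],1],[[0,0,0],[0,0,0],1],[[0,0,0],[0,0,0],1],[[0,0,0],[0,0,0],1]]' >/dev/null
python3 st.py; python3 -m jog '[[[0,0,0],[0,0,0],1]]'>/dev/null; python3 st.py
```

```text
t 3.5 p [0.5151 0.0576 0.0866] rpy [-179.97   -0.25   -1.43] F [1.4 0.2 5.1] T [ 0.02 -0.16  0.  ] w 0.0004 q [0.   0.05 1.59 0.   1.5  0.03]
t 3.6 p [0.515  0.0576 0.0866] rpy [-179.97   -0.25   -1.43] F [-0.2 -0.6  5.8] T [ 0.06 -0.14  0.03] w 0.0004 q [0.   0.05 1.59 0.   1.5  0.03]
```

The fingers shut to 0.4 mm, so they are not holding the bar. I look before doing anything else.

```bash
python3 - <<'E'
from bench import eyes
import cv2,numpy as np
a,d=eyes.snapshot('wrist');b,e=eyes.snapshot('scene');np.save('pics/s2.npy',e)
L=cv2.resize(a[90:390,130:530],None,fx=1.0,fy=1.0);S=b[200:350,260:460]
cv2.imwrite('pics/v2.png',np.hstack([L,cv2.resize(S,(400,300),interpolation=cv2.INTER_CUBIC)])[:,:,::-1])
E
```

```text
(no output)
```

View pics/v2.png

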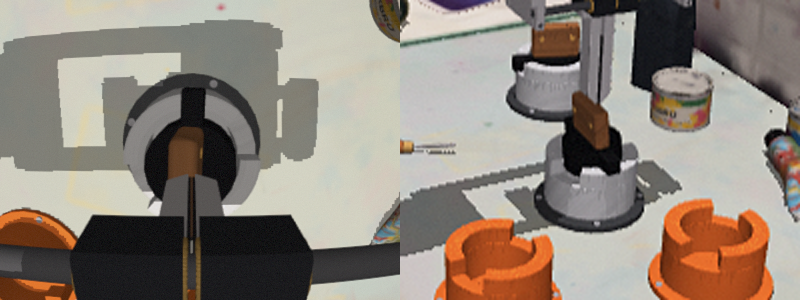

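```bash
python3 - <<'E'
import cv2,numpy as np
from h import *
from bench import robot
c=eyes.camera_params('scene')
for nm in('scene0.npy','s2.npy'):
    P=pts(c,np.load('pics/'+nm))
    print(nm)
    for (u,v) in [(355,255),(352,250),(360,252),(350,262),(345,258),(358,262),(358,246),(349,275),(345,280),(358,230),(359,215),(362,205),(356,220)]: print((u,v),P[v,u].round(3),end=' ')
    print()
W=c['world_to_cam'];K=c['mtx']
def pr(p):
    q=W[:3,:3]@p+W[:3,3];return (K[0,0]*q[0]/-q[2]+K[0,2]).round(1),(K[1,1]*-q[1]/-q[2]+K[1,2]).round(1)
print('tcp',pr(robot.get_obs()['tool_pos']),'bar ctr nominal',pr(np.array([.5138,.0555,.096])))
b,d=eyes.snapshot('scene');np.save('pics/s3.npy',d)
cv2.imwrite('pics/v3.png',cv2.resize(b[150:310,290:420],None,fx=3.7,fy=3.7,interpolation=cv2.INTER_CUBIC)[:,:,::-1])
E
```

```text
scene0.npy
(355, 255) [0.509 0.051 0.111] (352, 250) [0.508 0.063 0.117] (360, 252) [0.517 0.047 0.118] (350, 262) [0.508 0.068 0.088] (345, 258) [0.515 0.101 0.08 ] (358, 262) [0.506 0.035 0.104] (358, 246) [0.643 0.262 0.009] (349, 275) [0.493 0.043 0.075] (345, 280) [0.489 0.051 0.061] (358, 230) [0.636 0.255 0.056] (359, 215) [0.748 0.44  0.004] (362, 205) [0.798 0.507 0.001] (356, 220) [0.725 0.415 0.003] 
s2.npy
(355, 255) [0.502 0.04  0.118] (352, 250) [0.508 0.063 0.117] (360, 252) [0.639 0.245 0.002] (350, 262) [0.507 0.067 0.089] (345, 258) [0.517 0.103 0.079] (358, 262) [0.506 0.034 0.105] (358, 246) [0.513 0.049 0.131] (349, 275) [0.492 0.041 0.076] (345, 280) [0.488 0.049 0.062] (358, 230) [0.512 0.052 0.163] (359, 215) [0.512 0.05  0.195] (362, 205) [0.502 0.026 0.225] (356, 220) [0.506 0.05  0.186] 
tcp (np.float64(355.6), np.float64(264.2)) bar ctr nominal (np.float64(355.8), np.float64(260.5))
```

View pics/v3.png

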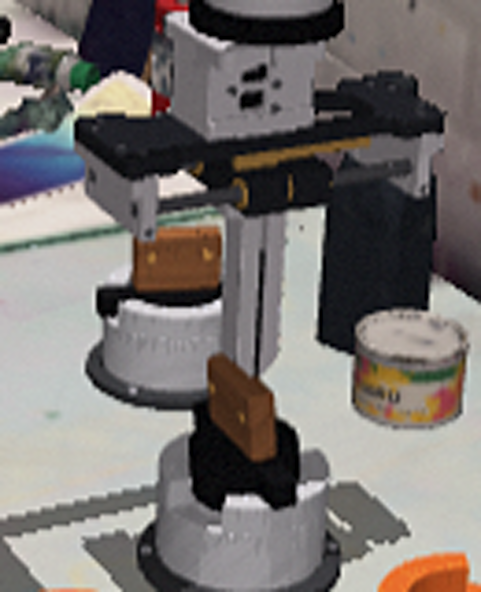

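The shut fingers seem to end on top of the bar at z≈0.118, although the reported TCP z is 0.087. I check this with the wrist camera depth.

```bash
python3 st.py; python3 - <<'E'
import cv2,numpy as np
from h import *
from bench import robot
c=eyes.camera_params('wrist');K=np.array(c['mtx']);W=np.array(c['world_to_cam'])
a,d=eyes.snapshot('wrist');cv2.imwrite('pics/w4.png',a[:,:,::-1])
print(K.round(1).tolist(),'cam pos',(-W[:3,:3].T@W[:3,3]).round(4),'fwd',(-W[2,:3]).round(3))
v,u=np.mgrid[:480,:640];x=u-K[0,2];y=v-K[1,2];r=np.hypot(x,y)+1e-9;th=r/K[0,0];t=np.tan(th)
P=np.stack([x/r*t*d,-y/r*t*d,-d],-1);P=(P-W[:3,3])@W[:3,:3]
np.save('pics/w4P.npy',P)
for (u,v) in [(330,150),(240,120),(322,100),(315,225),(317,240),(315,260),(315,265),(318,285),(330,280),(305,285),(308,300),(330,300),(322,350)]: print((u,v),P[v,u].round(3),a[v,u])
sc=P[480-330:,:]
# finger tip: lowest z of grey points within 3cm of axis
E
```

```text
t 3.75 p [0.515  0.0576 0.0866] rpy [-179.97   -0.25   -1.43] F [1.1 0.  5.5] T [ 0.05 -0.17 -0.04] w 0.0005 q [0.   0.05 1.59 0.   1.5  0.03]
[[371.6, 0.0, 321.2], [0.0, 371.6, 234.6], [0.0, 0.0, 1.0]] cam pos [0.5149 0.1271 0.2967] fwd [-0.002 -0.237 -0.971]
(330, 150) [0.523 0.123 0.   ] [131 131 120]
(240, 120) [0.452 0.15  0.001] [129 128 118]
(322, 100) [0.518 0.164 0.   ] [201 207 198]
(315, 225) [0.511 0.086 0.106] [62 39 18]
(317, 240) [0.512 0.08  0.117] [103  68  41]
(315, 260) [0.511 0.07  0.117] [100  69  41]
(315, 265) [0.511 0.068 0.12 ] [89 82 81]
(318, 285) [0.513 0.067 0.143] [34 34 33]
(330, 280) [0.518 0.068 0.141] [89 83 84]
(305, 285) [0.507 0.068 0.146] [89 85 84]
(308, 300) [0.509 0.068 0.163] [86 82 81]
(330, 300) [0.517 0.068 0.162] [86 83 82]
(322, 350) [0.514 0.086 0.23 ] [46 48 47]
```

The fingertips really end at z≈0.117, on top of the bar, about 30 mm above the reported TCP. Only the top 2 mm was pinched, and it slipped. Next I open, lower 15 mm and check the tip height from the pictures.

```bash
python3 -m jog '[[[0,0,0],[0,0,0],-1],[[0,0,0],[0,0,0],-1],[[0,0,0],[0,0,0],-1],[[0,0,0],[0,0,0],-1],[[0,0,0],[0,0,0],-1]]' >/dev/null; python3 st.py
python3 -m jog '[[[0,0,0],[0,0,0],-1],[[0,0,0],[0,0,0],-1],[[0,0,0],[0,0,0],-1],[[0,0,0],[0,0,0],-1],[[0,0,0],[0,0,0],-1]]' >/dev/null; python3 st.py
python3 -m jog '[[[0,0,0],[0,-2,5],-1],[[0,0,0],[0,-2,10],-1],[[0,0,0],[0,-2,15],-1],[[0,0,0],[0,-2,15],-1]]' >/dev/null; python3 st.py
python3 - <<'E'
from h import *
import cv2
b,d=eyes.snapshot('scene');np.save('pics/s5.npy',d)
cv2.imwrite('pics/v5.png',cv2.resize(b[150:310,270:430],None,fx=3.7,fy=3.7,interpolation=cv2.INTER_CUBIC)[:,:,::-1])
P=pts(eyes.camera_params('scene'),d)
m=(abs(P[...,1]-.0575)<.02)&(abs(abs(P[...,0]-.514)-.053)<.012)&(P[...,2]>.065)
for s in(-1,1):
    q=P[m&((P[...,0]-.514)*s>0)];print(s,len(q),np.sort(q[:,2])[:8].round(4),q.mean(0).round(3))
E
```

```text
t 4.3 p [0.5131 0.0571 0.0847] rpy [ 1.7997e+02  4.0000e-02 -1.4400e+00] F [-0.4 -1.5  2.9] T [-0.27  0.   -0.06] w 0.0372 q [ 0.    0.05  1.59 -0.    1.5   0.03]
t 4.8 p [0.5132 0.0575 0.0846] rpy [-1.7999e+02  4.0000e-02 -1.4300e+00] F [ 0.1 -1.2 -0.1] T [-0.14  0.05  0.05] w 0.0765 q [0.   0.05 1.59 0.   1.5  0.03]
t 5.2 p [0.5126 0.0595 0.0686] rpy [ 1.80e+02  1.40e-01 -1.43e+00] F [0.5 0.2 0.5] T [-0.05  0.08  0.05] w 0.0942 q [0.01 0.06 1.61 0.   1.47 0.03]
-1 645 [0.1032 0.1045 0.1055 0.1059 0.1067 0.108  0.1083 0.109 ] [0.461 0.054 0.188]
1 673 [0.1011 0.1015 0.1016 0.102  0.1032 0.1038 0.1038 0.1041] [0.565 0.056 0.177]
```

View pics/v5.png

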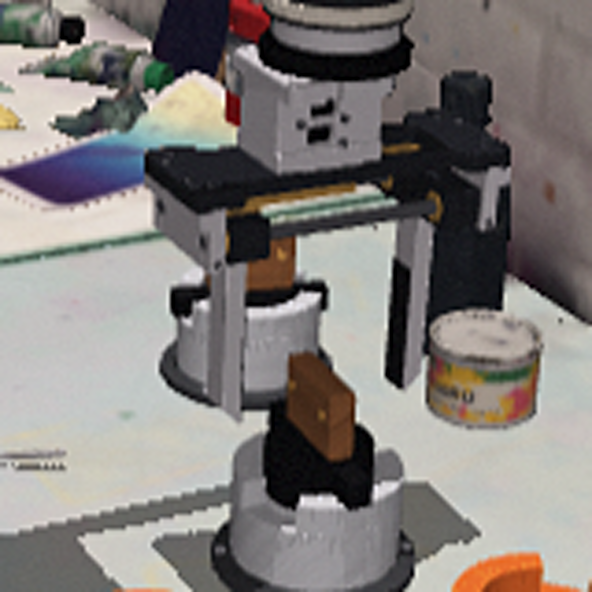

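The view confirms it: the open fingertips are at z≈0.101 while the TCP reads 0.069, and the stopper is untouched. I lower 18 mm more, re-centre 5 mm in y, and close.

```bash
python3 -m jog '[[[0,0,0],[0,5,6],-1],[[0,0,0],[0,5,12],-1],[[0,0,0],[0,5,18],-1],[[0,0,0],[0,5,18],-1]]' >/dev/null; python3 st.py
python3 -m jog '[[[0,0,0],[0,0,0],1],[[0,0,0],[0,0,0],1],[[0,0,0],[0,0,0],1],[[0,0,0],[0,0,0],1],[[0,0,0],[0,0,0],1]]' >/dev/null; python3 st.py
python3 -m jog '[[[0,0,0],[0,0,0],1],[[0,0,0],[0,0,0],1],[[0,0,0],[0,0,0],1],[[0,0,0],[0,0,0],1],[[0,0,0],[0,0,0],1]]' >/dev/null; python3 st.py
python3 -m jog '[[[0,0,0],[0,0,0],1],[[0,0,0],[0,0,0],1],[[0,0,0],[0,0,0],1]]' >/dev/null; python3 st.py
```

```text
t 5.65 p [0.5124 0.0544 0.0506] rpy [-1.7999e+02  1.4000e-01 -1.4500e+00] F [-0.9 -0.6  0.2] T [-0.09  0.1  -0.02] w 0.094 q [-0.    0.07  1.64  0.    1.43  0.02]
t 6.15 p [0.5135 0.0545 0.0521] rpy [-1.80e+02 -2.00e-02 -1.43e+00] F [-0.   1.   0.1] T [-0.04  0.04 -0.03] w 0.0575 q [-0.    0.07  1.64  0.    1.44  0.02]
t 6.65 p [0.5137 0.0545 0.0521] rpy [-1.7999e+02 -5.0000e-02 -1.4400e+00] F [1.4 0.4 0.6] T [-0.04 -0.24 -0.02] w 0.0174 q [-0.    0.07  1.64  0.    1.43  0.02]
t 6.95 p [0.5138 0.0544 0.0521] rpy [-1.7999e+02 -6.0000e-02 -1.4300e+00] F [ 1.8 -0.1  0. ] T [-0.06 -0.27  0.03] w 0.0158 q [-0.    0.07  1.64  0.    1.43  0.02]
```

The bar is gripped at 15.8 mm. Now I turn with the height held.

```bash
python3 -m jog '[[[0,0,6],[0,0,0],1],[[0,0,13],[0,0,0],1],[[0,0,20],[0,0,0.5],1],[[0,0,27],[0,0,0.5],1],[[0,0,34],[0,0,0.5],1]]' >/dev/null; python3 st.py
python3 -m jog '[[[0,0,7],[0,0,0],1],[[0,0,14],[0,0,0],1],[[0,0,20],[0,0,0],1],[[0,0,26],[0,0,0],1],[[0,0,26],[0,0,0],1]]' >/dev/null; python3 st.py .5138 .0555 .052 -67
```

```text
t 7.45 p [0.5134 0.0546 0.0522] rpy [-1.7998e+02 -1.0000e-02 -3.5700e+01] F [0.1 0.2 2.9] T [-0.04  0.16  0.17] w 0.0158 q [-0.    0.07  1.64  0.    1.44  0.62]
t 7.95 p [0.5121 0.0545 0.0503] rpy [ 1.7985e+02  9.0000e-02 -6.1430e+01] F [-0.4  0.  -3.6] T [-0.08  0.14  0.04] w 0.0157 q [-0.    0.07  1.64  0.    1.43  1.07]
turn [0.16 0.08 5.57] shift mm [-0.1 -2.  -1.7]
```

After 60° Fz flipped to −3.6 N, which is the stopper's own weight, so the lugs are over the slots. I finish the turn, then lower gently.

```bash
python3 -m jog '[[[0,0,5],[0,0,0],1],[[0,0,5],[0,0,1],1],[[0,0,5],[0,0,2],1],[[0,0,5],[0,0,3],1],[[0,0,5],[0,0,4],1]]' >/dev/null; python3 st.py
python3 -m jog '[[[0,0,0],[0,0,1],1],[[0,0,0],[0,0,2],1],[[0,0,0],[0,0,3],1],[[0,0,0],[0,0,4],1]]' >/dev/null; python3 st.py .5138 .0555 .052 -67
```

```text
t 8.45 p [0.5131 0.0545 0.0472] rpy [ 1.7998e+02  2.0000e-02 -6.6370e+01] F [-0.4  0.7 -3.3] T [-0.01  0.14 -0.01] w 0.0158 q [-0.    0.07  1.64  0.    1.43  1.15]
t 8.85 p [0.5134 0.0545 0.0434] rpy [-179.99    0.    -66.43] F [-0.  -0.2 -3.4] T [-0.1   0.18  0.02] w 0.0156 q [-0.    0.08  1.65  0.    1.42  1.16]
turn [-0.01  0.    0.57] shift mm [-0.8 -0.8 -8.6]
```

```bash
python3 -m jog '[[[0,0,0],[0,0,1],1],[[0,0,0],[0,0,2],1],[[0,0,0],[0,0,3],1],[[0,0,0],[0,0,4],1],[[0,0,0],[0,0,5],1]]' >/dev/null; python3 st.py
python3 -m jog '[[[0,0,0],[0,0,1],1],[[0,0,0],[0,0,2],1],[[0,0,0],[0,0,2],1]]' >/dev/null; python3 st.py
python3 -m jog '[[[0,0,0],[0,0,1],1],[[0,0,0],[0,0,1],1]]' >/dev/null; python3 st.py
```

```text
t 9.35 p [0.5133 0.0545 0.0384] rpy [-180.      0.    -66.43] F [-0.7 -0.  -3.1] T [-0.06  0.11  0.03] w 0.016 q [-0.    0.08  1.65  0.    1.41  1.16]
t 9.65 p [0.5133 0.0545 0.0363] rpy [ 1.7999e+02  1.0000e-02 -6.6440e+01] F [-0.4  0.1 -2.2] T [-0.07  0.16 -0.03] w 0.0157 q [-0.    0.08  1.66  0.    1.4   1.16]
t 9.85 p [0.5134 0.0545 0.0362] rpy [-1.7998e+02 -1.0000e-02 -6.6430e+01] F [-1.8  0.3  0.3] T [-0.03  0.58 -0.04] w 0.016 q [-0.    0.08  1.66  0.    1.4   1.16]
```

It dropped 15.9 mm and the load came off. I give one more light press, then release slowly.

```bash
python3 -m jog '[[[0,0,0],[0,0,1],1],[[0,0,0],[0,0,1],1]]' >/dev/null; python3 st.py
python3 -m jog '[[[0,0,0],[0,0,0],-1],[[0,0,0],[0,0,0],-1],[[0,0,0],[0,0,0],-1],[[0,0,0],[0,0,0],-1],[[0,0,0],[0,0,0],-1]]' >/dev/null; python3 st.py
python3 -m jog '[[[0,0,0],[0,0,0],-1],[[0,0,0],[0,0,0],-1],[[0,0,0],[0,0,0],-1],[[0,0,0],[0,0,0],-1],[[0,0,0],[0,0,0],-1]]' >/dev/null; python3 st.py
python3 -m jog '[[[0,0,0],[0,0,-20],-1],[[0,0,0],[0,0,-40],-1],[[0,0,0],[0,0,-70],-1],[[0,0,0],[0,0,-100],-1],[[0,0,0],[0,0,-110],-1]]' >/dev/null; python3 st.py
```

```text
t 10.05 p [0.5135 0.0545 0.0362] rpy [-1.7996e+02 -1.0000e-02 -6.6430e+01] F [-3.6 -0.7  5.7] T [-0.02  0.96 -0.02] w 0.0157 q [-0.    0.08  1.66  0.    1.4   1.16]
t 10.55 p [0.5134 0.0545 0.0343] rpy [ 1.800e+02  1.000e-02 -6.643e+01] F [ 0.5  0.5 -0.8] T [-0.04  0.1   0.04] w 0.0524 q [-0.    0.08  1.66  0.    1.4   1.16]
t 11.05 p [0.5133 0.0545 0.0345] rpy [-180.      0.    -66.43] F [-0.5  0.7  0.8] T [ 0.01  0.13 -0.03] w 0.0915 q [-0.    0.08  1.66  0.    1.4   1.16]
t 11.55 p [0.5153 0.0545 0.1483] rpy [-1.7965e+02 -1.5000e-01 -6.6440e+01] F [-0.7  0.8  0.8] T [-0.03  0.13  0.03] w 0.094 q [-0.    0.02  1.5   0.    1.62  1.16]
```

```bash
python3 - <<'E'
from h import *
import cv2
b,d=eyes.snapshot('scene');P=pts(eyes.camera_params('scene'),d);P0=pts(eyes.camera_params('scene'),np.load('pics/scene0.npy'))
h=cv2.cvtColor(b,cv2.COLOR_RGB2HSV);b0=cv2.imread('pics/scene0.png');h0=cv2.cvtColor(b0,cv2.COLOR_BGR2HSV)
for n,ctr in dict(A=(.5895,.276),B=(.514,.0555)).items():
    for t,Q,H in(('before',P0,h0),('after',P,h)):
        m=(np.hypot(Q[...,0]-ctr[0],Q[...,1]-ctr[1])<.04)&(H[...,0]<20)&(H[...,1]>90)&(Q[...,2]>.06)&(Q[...,2]<.13)
        q=Q[m];print(n,t,m.sum(),'bar z pct',np.percentile(q[:,2],[2,50,98]).round(4),q.mean(0).round(4))
w,_=eyes.snapshot('wrist')
S=cv2.resize(b[190:320,290:420],(480,480),interpolation=cv2.INTER_CUBIC);L=cv2.resize(w[100:340,240:400],(320,480))
cv2.imwrite('pics/v6.png',np.hstack([S,L])[:,:,::-1])
E
```

```text
A before 412 bar z pct [0.0621 0.0845 0.1025] [0.5886 0.2721 0.0841]
A after 378 bar z pct [0.0621 0.0829 0.1027] [0.5887 0.2719 0.0829]
B before 408 bar z pct [0.0785 0.1037 0.1188] [0.5113 0.0489 0.1024]
B after 453 bar z pct [0.0619 0.0862 0.1029] [0.5112 0.0488 0.0851]
```

View pics/v6.png

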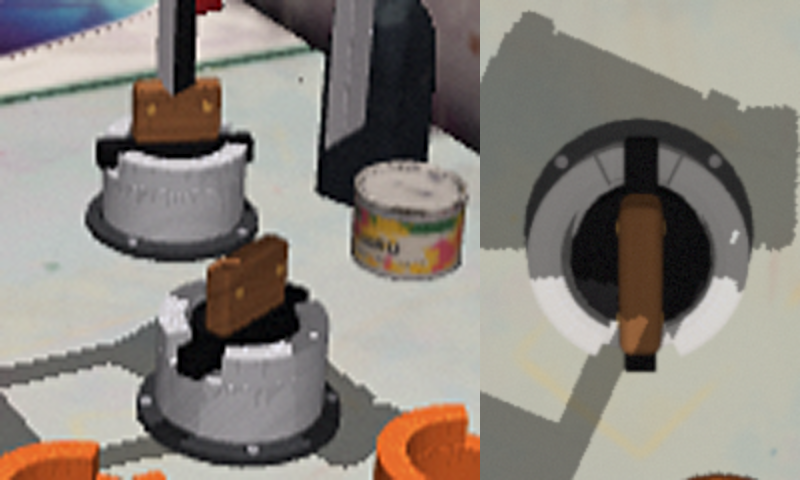

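The lugs sit in the middle of the slots, flush with the collar. The bar top is at 0.103, the same as on the other stopper, and the gripper is clear. I hand in.

```bash
python3 -c "
from bench import close_job
print(close_job())"; python3 st.py
```

```text
the job is handed in; nothing more can be done
None
the job is handed in; nothing more can be done
```

The high stopper is now home in its well, and the job is handed in at about 12 s on the robot's clock (limit 32 s). I gripped it by its bar, turned it about 65° clockwise at its own height, lowered it about 16 mm into the slots, pressed with about 6 N, let go and backed off.

**Last checks:**
- **Turned stopper:** the lugs sit in the middle of the slots, flush with the collar. Its bar top is at 0.103 m, level with the other stopper's in the same picture, against 0.119 m before.
- **Other stopper:** its bar height and position are unchanged to within about 1 mm.
- **Robot:** the gripper is open and clear, with wrist force near zero.

**What went wrong or disagreed:**
- **Missed first grasp:** the fingers shut just above the bar, pinched only its top 2 mm and slipped off, resting on it with about 5 N. The stopper did not move, and the second grasp held.
- **Tool height reading:** the reported tool height was about 30 mm lower than the fingertips appeared in the scene and wrist depth pictures. I went by the cameras and did not find the cause.

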